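Count a finished print on the tally counter

ROBOT

A 6-joint arm with a two-finger parallel gripper is mounted at the origin on the work surface. World frame = base frame: x ahead of the robot, y to its left, z up, the work surface at z = 0. Lengths are in m, angles in degrees, forces in N, time in s.
With the tool pointing down it reaches from about 0.4 to 0.825 m from the base axis. Payload 7 kg.
Tool frame: the origin (TCP) lies at the centre of the arm's flange, where the gripper is bolted on; the fingertips stand 178 mm ahead of it and the grasp point (between the pads) lies 159 mm ahead of it; x points along the fingers, y is the direction in which the jaws open and shut, and the axes are right-handed (so a half turn about x gives the same grasp; the last joint's range is limited). The gripper opens to 88 mm and grips with 3 to 60 N. Pads are 19 mm wide; open, the fingers measure 130 mm over their backs; the gripper's body (78 mm by 193 mm) begins 47 mm behind the grasp point.
Start: joints at [-51.217, 20.546, 0.682, 0, -70.136, -16.507], TCP at [0.256, -0.625, 0.405] pointing down, gripper open.
Joint ranges: [-176.03, 176.03], [-82.01, 121.73], [-58.28, 71.71], [-173.87, 95.51], [-174.79, -0.11], [-173.66, 173.66]. Speed limits (degrees/s): [136.94, 136.94, 172.46, 180, 180, 180].

INTERFACE

Orientations are given as [roll, pitch, yaw] about the fixed x, y, z axes, in that order (R = Rz(yaw) Ry(pitch) Rx(roll)).
In Python, from plant import ctrl gives the robot as it stands. The module is installed in compiled form; this text tells all that it offers.
- The arm moves only by the shell command python3 -m inch 'ROWS'. ROWS is JSON, one flat list of numbers, 7 for each row, row after row: the shift along the tool's x, y, z in m, then the turn, a rotation vector about the tool's x, y, z in degrees, then the finger opening in m, from 0 to 0.0876. In form: [dx, dy, dz, rx, ry, rz, hand, dx, dy, dz, rx, ry, rz, hand, ...]. A call has 1 to 20 rows; each row shifts and turns the pose as measured when the row begins, along the tool's axes as they then stand; what a row does not reach is not made up. A row lasts 1/8 s, in which the tool goes at most 62.5 mm and 10.7 degrees, less where a joint would pass 70% of its speed; a pose out of reach is approached as far as the arm can. A call with a gripper value outside its range is refused whole. The fingers move at their own pace and stop on an object; the grip force is fixed at half the most. Time passes only in rows, so rows that do not move let the fingers close. It gives the time, the measured TCP pose, the force and the opening at its end, in the units of the state.
- ctrl.get_obs(): the state, without advancing time (a new reading comes with each control period).
- ctrl.snapshot(name): name is "side" or "top" or "wrist"; returns a dict with "color" (480x640x3 uint8, red, green, blue), "depth" (480x640 float32, m along the optical axis (not along the pixel's ray), 0 where there is no reading), "K" (3x3 intrinsics, pixels), "position" and "attitude" of the camera in the world; the wrist camera has in their place "hand_eye" (4x4, takes a point from camera to tool coordinates, whose origin is the TCP and whose axes are the tool frame's). Camera axes: x right, y up, looking along -z (the intrinsics and any distortion apply to the point x, -y, -z); pixel columns grow to the right and rows downward; lengths in m; the calibration is good to about 2 mm. A picture is of the moment at which its call begins: read the wrist's pose just before it.
- ctrl.close_job(): hands the job in, once; it reports no verdict.
The state is a dict: "clock": time; "joint_pos": joint angles; "qvel": joint speeds; "tau": joint torques, N m; "tool_pos": TCP position; "orientation": TCP orientation; "force": force on the tool from outside, world axes, zero at the start; "moment": the same for the moment, N m; "opening": finger opening in m.
Only numpy, scipy, OpenCV 4.12 (cv2) and the standard library are available. Lean on these libraries where they do the work, as an engineer would, in place of code of your own. Each camera call takes 0.05 s, during which the arm holds its last target.

TASK

Another good print has come off the bench and wants counting. On the tally counter with the round case, swing the lever counter-clockwise all the way to its stop by the black post at its end, then let go so that it springs fully back home. Leave the lever of the square-cased counter, which counts the spoiled sheets, alone.

Things in the scene. Friction and masses are not known exactly. Their poses are not given: they have to be found in the camera images.
- print_lever (a joint): Lever of the round-cased counter, rad: 0 home, grows counter-clockwise seen from above, stop at 1.2 (69 deg). A spring returns it home when let go; pushing the post takes 1.3 N at home, 5 N at the stop. Flat steel bar 13 mm wide, its underside 59 and top 65 mm above the bench, turning level about the upright axis in mid case; the post stands at its end, 80 mm from the axis.
- print_post (a point): Centre of the top of the black upright round post on that lever's end: 16 mm diameter, 46 mm tall above the bar, top 111 mm above the bench, 35 mm outside the round case, on the case's side nearer the robot. It moves on a level circle of 80 mm radius about the pivot. Nothing else taller than 50 mm stands within 50 mm of its path, save the counter itself.
- print_pivot (a point): Point on that lever's upright axis, 70 mm above the bench, mid-top of the steel hub. Counter: screwed to the bench, round aluminium case 90 mm in diameter, top at 57 mm, dark round foot 120 mm; black window with three white wheels on the far half of its top (to 70 mm high), two thin stop lugs 38 mm from the axis (to 70 mm). Stands on the left or the right of the bench; yaw varies.
- spoil_lever (a joint): Lever of the other counter, to be left alone: same lever, post, spring and angle scale, but on a square aluminium case, 88 x 88 mm, on a square foot, screwed to the other half of the bench; its axis is at least 280 mm from the round one's.
There are look-alikes about, which are no part of the job. What is shaped like the part that bears spoil_lever but brown or orange is not meant.

How it is judged:
By the outcome, as a careful person would: the job done as asked, in the order asked, and still so for the second after the job is handed in, with the robot touching nothing.
It also fails if it takes over 34 s, if anything falls off the work surface, if the arm or the gripper's body presses on something with over 40 N, if the wrist force passes 120 N, or if a joint passes its speed limit or range.

## Working session

There is one attempt and no reset: what is moved stays moved. The work goes in short steps, Python scripts to look and compute and a shell command to move; the robot and the scene stay as the last step left them, time stands still between calls to the robot, and variables do not carry over. Pictures are saved under pics/ and viewed, and the job is handed in when it is done.

```bash
mkdir -p pics
python3 - <<'E'
from plant import ctrl
import cv2,numpy as np
o=ctrl.get_obs();print(o)
for n in("top","side"):
    s=ctrl.snapshot(n);np.savez(f"{n}.npz",**s)
    cv2.imwrite(f"pics/{n}.png",s["color"][:,:,::-1]);print(n,s["K"],s["position"],s["attitude"],[k for k in s])
E
```

```text
{'clock': 0.0, 'joint_pos': array([-5.12168113e+01,  2.05913178e+01,  6.31831920e-01, -2.11236834e-02,
       -7.01347336e+01, -1.65056796e+01]), 'qvel': array([ 0.06018277, -0.0763208 , -0.04926004, -0.00984545, -0.04900399,
        0.03938976]), 'tau': array([ 8.17793098e-04, -5.82723856e+01,  2.93053257e+01,  6.99770093e+00,
        6.81267818e-03, -7.71120222e-05]), 'tool_pos': array([ 0.25579594, -0.6244328 ,  0.40370585]), 'orientation': array([ 94.60599378,  89.90371001, 116.87630851]), 'force': array([-0.26604452, -0.03728955, -0.72996386]), 'moment': array([ 0.01073636, -0.0446472 ,  0.01972298]), 'opening': 0.08743752798397819}
top [[450.8408352    0.         319.84512142]
 [  0.         450.8408352  235.72973696]
 [  0.           0.           1.        ]] [ 0.43668312 -0.17374824  1.00621502] [  5.55663154  -1.28957178 -88.77903557] ['color', 'depth', 'K', 'position', 'attitude']
side [[588.62367437   0.         313.99958834]
 [  0.         588.62367437 248.37389742]
 [  0.           0.           1.        ]] [0.2134704  0.84296315 0.66956683] [  61.65471284   -1.2380727  -163.57469497] ['color', 'depth', 'K', 'position', 'attitude']
```

View pics/top.png

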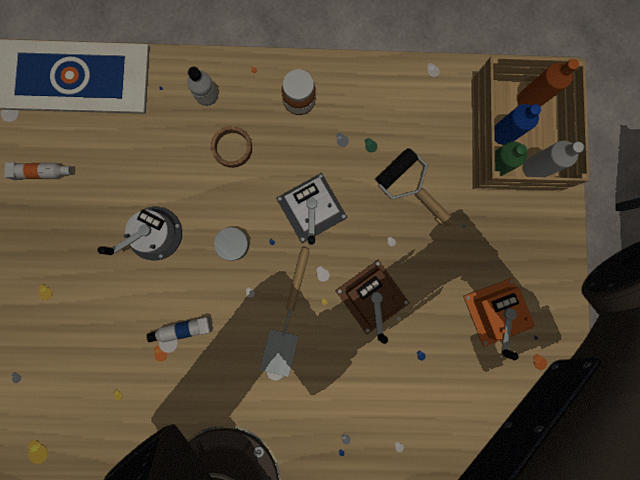

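View pics/side.png

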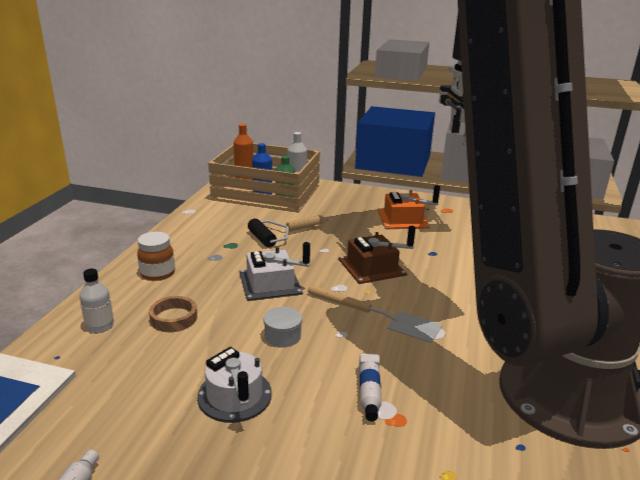

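The top picture shows the round counter at about (153,233) with its black post at (105,250). The square grey counter is at (312,207), and the brown and orange look-alikes are on the right.

```bash
cat > h.py <<'E'
import numpy as np
from scipy.spatial.transform import Rotation as R
def ray(s,u,v):
    K=s["K"];d=np.array([(u-K[0,2])/K[0,0],-(v-K[1,2])/K[1,1],-1.])
    return s["position"],R.from_euler("xyz",s["attitude"],degrees=True).as_matrix()@d
def atz(s,u,v,z):
    p,d=ray(s,u,v);return p+d*(z-p[2])/d[2]
def dep(s,u,v):
    p,d=ray(s,u,v);return p+d*s["depth"][int(v),int(u)]
E
python3 - <<'E'
import cv2,numpy as np
from h import *
t=np.load("top.npz");s=np.load("side.npz")
cv2.imwrite("pics/tc.png",cv2.resize(t["color"][190:280,85:205,::-1],None,fx=6,fy=6,interpolation=cv2.INTER_CUBIC))
cv2.imwrite("pics/sc.png",cv2.resize(s["color"][335:425,185:285,::-1],None,fx=6,fy=6,interpolation=cv2.INTER_CUBIC))
# world cloud near counter
vv,uu=np.mgrid[190:280,85:205]
P=np.array([dep(t,u,v) for u,v in zip(uu.ravel(),vv.ravel())])
hi=P[(P[:,2]>.098)&(P[:,2]<.125)];print(len(hi),hi.mean(0),hi.min(0),hi.max(0))
c=P[(P[:,2]>.05)&(P[:,2]<.06)];print(len(c),c.mean(0),c.min(0),c.max(0))
E
```

```text
73 [0.48680687 0.23709593 0.10946056] [0.47992047 0.22916052 0.09801568] [0.49428111 0.24634251 0.11551725]
763 [0.52566329 0.16997609 0.057497  ] [0.48863093 0.12750049 0.05004458] [0.57561482 0.21595783 0.05996906]
```

```bash
sleep 1
```

```text
(no output)
```

View pics/tc.png

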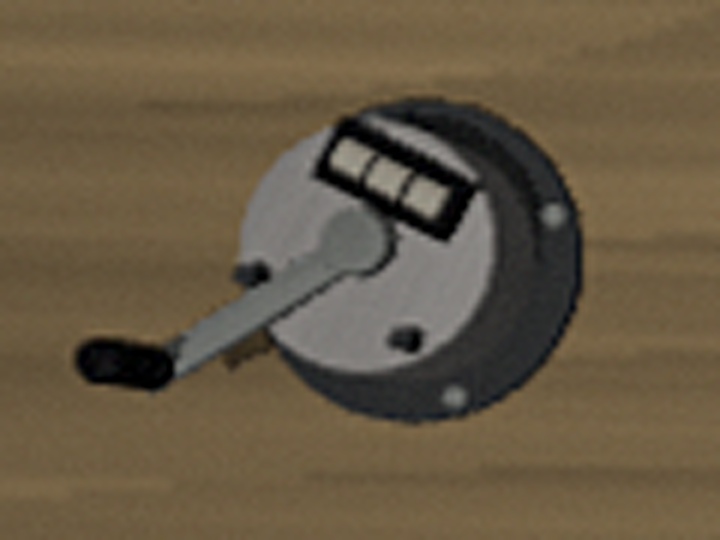

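View pics/sc.png

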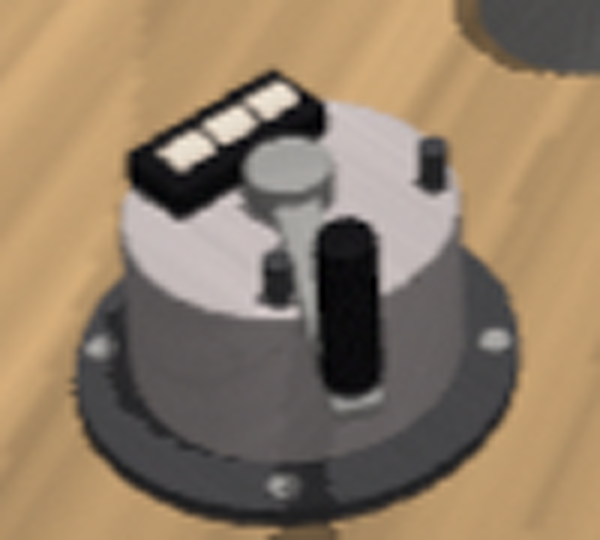

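In the enlarged crops the hub is at top (143.3,229.7) and side (233,362.5). The post top is at top (101.7,250) and side (242.8,373.7).

Run:
```python
from h import *
t=np.load("top.npz");s=np.load("side.npz")
a=atz(t,143.3,229.7,.07);b=atz(s,233,362.5,.07);print("hub",a,b)
c=atz(t,101.5,250,.111);d=atz(s,242.8,373.7,.111);print("post",c,d)
for h,p in((a,c),(b,d)):
    v=(p-h)[:2];print(np.hypot(*v),np.degrees(np.arctan2(v[1],v[0])))
from plant import ctrl
o=ctrl.get_obs();print(R.from_euler("xyz",o["orientation"],degrees=True).as_matrix().round(3))
from scipy.spatial.transform import Rotation
```

```text
hub [0.53216676 0.17305699 0.07      ] [0.52924974 0.17617195 0.07      ]
post [0.48589944 0.2370362  0.111     ] [0.48454802 0.24032165 0.111     ]
0.07895570056948908 125.87301360032113
0.07818840817775956 124.87011324165769
[[-0.001 -0.379  0.925]
 [ 0.001  0.925  0.379]
 [-1.     0.001 -0.   ]]
```

```bash
python3 -m inch '[0,0.033,0.045,0,0,0,0.087, 0,0.033,0.045,0,0,0,0.087, 0,0.033,0.045,0,0,0,0.087, 0,0.033,0.045,0,0,0,0.087, 0,0.033,0.045,0,0,0,0.087, 0,0.033,0.045,0,0,0,0.087, 0,0.033,0.045,0,0,0,0.087, 0,0.033,0.045,0,0,0,0.087, 0,0.033,0.045,0,0,0,0.087, 0,0.033,0.045,0,0,0,0.087]'
```

```text
clock: 1.35
tool_pos: [0.5536, -0.1369, 0.4004]
orientation: [113.0, 89.6, 134.9]
force: [1.3, -0.2, 1.3]
opening: 0.0871
```

```bash
python3 -m inch '[0,0.047,0.010,0,0,0,0.06, 0,0.047,0.010,0,0,0,0.06, 0,0.047,0.010,0,0,0,0.06, 0,0.047,0.010,0,0,0,0.06, 0,0.047,0.010,0,0,0,0.06, 0,0.047,0.010,0,0,0,0.06, 0,0.047,0.010,0,0,0,0.06, 0,0.047,0.010,0,0,0,0.06, 0,0,0,-10,0,0,0.06, 0,0,0,-10,0,0,0.06, 0,0,0,-10,0,0,0.06, 0,0,0,-10,0,0,0.06, 0,0,0,-10,0,0,0.06, 0,0,0,-10,0,0,0.06, 0,0,0,-10,0,0,0.06, 0,0,0,-10,0,0,0.06, 0,0,0,-10,0,0,0.06, 0,0,0,-10,0,0,0.06]'
python3 - <<'E'
from plant import ctrl
import cv2
from h import *
o=ctrl.get_obs();M=R.from_euler("xyz",o["orientation"],degrees=True).as_matrix()
print(o["clock"],o["tool_pos"],o["opening"],o["joint_pos"].round(1));print(M.round(3),"psi",np.degrees(np.arctan2(M[1,1],M[0,1])))
s=ctrl.snapshot("wrist");cv2.imwrite("pics/w1.png",s["color"][:,:,::-1]);np.savez("w1.npz",tp=o["tool_pos"],M=M,**s);print(s["K"],s["hand_eye"].round(3))
E
```

```text
clock: 3.6
tool_pos: [0.4829, 0.2583, 0.3956]
orientation: [56.1, 89.0, -178.4]
force: [-0.7, 0.0, -0.5]
opening: 0.0601
3.6 [0.48287954 0.25825891 0.39556081] 0.060136426741173844 [ 48.4   9.2 -15.6  -0.8 -65.8 -12.6]
[[-0.017 -0.815 -0.579]
 [-0.    -0.579  0.815]
 [-1.     0.014  0.009]] psi -144.58130811539368
[[407.43829972   0.         325.0604979 ]
 [  0.         407.43829972 244.67671061]
 [  0.           0.           1.        ]] [[ 0.     0.244 -0.97   0.02 ]
 [ 1.    -0.001  0.     0.   ]
 [-0.001 -0.97  -0.244 -0.063]
 [ 0.     0.     0.     1.   ]]
```

View pics/w1.png

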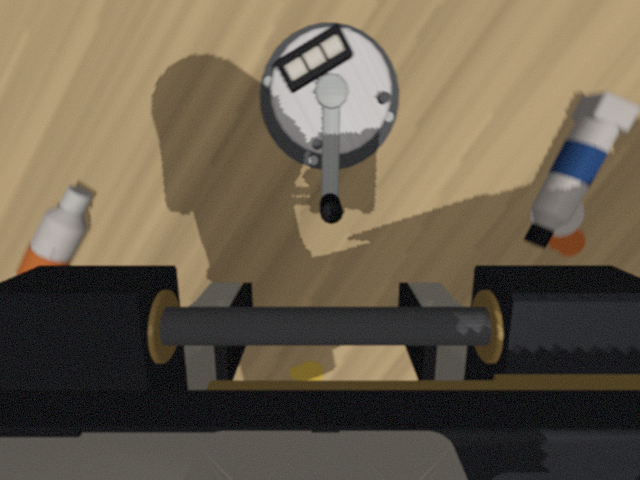

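The wrist picture shows the post top at about (331,207) and the hub at (331,91). The jaws straddle the post's line.

```bash
cat >> h.py <<'E'
def watz(w,u,v,z):
    K=w["K"];H=w["hand_eye"];d=H[:3,:3]@np.array([(u-K[0,2])/K[0,0],-(v-K[1,2])/K[1,1],-1.])
    d=w["M"]@d;p=w["tp"]+w["M"]@H[:3,3];return p+d*(z-p[2])/d[2]
def totool(w,P): return w["M"].T@(np.asarray(P)-w["tp"])
E
python3 - <<'E'
from h import *
w=np.load("w1.npz")
p=watz(w,331,207,.111);h=watz(w,331,91,.07);v=(p-h)[:2]
print(p,h,np.hypot(*v),np.degrees(np.arctan2(v[1],v[0])))
print(totool(w,p),totool(w,[.4852,.2387,.111]))
E
```

```text
[0.48774948 0.23741094 0.111     ] [0.53091612 0.17536001 0.07      ] 0.07558886874886656 124.82497326789996
[ 0.28444982  0.00418017 -0.02245067] [ 0.28449165  0.00551064 -0.0199229 ]
```

```bash
python3 -m inch '[0,0.003,-0.010,0,0.5,-0.8,0.06, 0,0.002,-0.010,0,0,0,0.06, 0.03,0,0,0,0,0,0.06, 0,0,0,0,0,0,0.06]'
python3 - <<'E'
from plant import ctrl
from h import *
o=ctrl.get_obs();M=R.from_euler("xyz",o["orientation"],degrees=True).as_matrix()
print(o["clock"],o["tool_pos"],M.round(3).tolist());w=dict(M=M,tp=o["tool_pos"]);print(totool(w,[.4855,.2385,.078])-[.178,0,0])
E
```

```text
clock: 4.15
tool_pos: [0.4912, 0.2365, 0.365]
orientation: [-105.3, 89.9, 20.0]
force: [-0.3, 0.4, 0.8]
opening: 0.06
4.15 [0.49116503 0.23653935 0.364962  ] [[0.001, -0.817, -0.577], [0.0, -0.577, 0.817], [-1.0, -0.001, -0.0]]
[0.10895773 0.00374049 0.00493902]
```

```bash
python3 -m inch '[0.025,0.003,0.004,0,0,0,0.06, 0.025,0,0,0,0,0,0.06, 0.025,0,0,0,0,0,0.06, 0.02,0,0,0,0,0,0.06, 0.01,0,0,0,0,0,0.06, 0,0,0,0,0,0,0.06]'
python3 - <<'E'
from plant import ctrl
import cv2
from h import *
o=ctrl.get_obs();M=R.from_euler("xyz",o["orientation"],degrees=True).as_matrix()
w=dict(M=M,tp=o["tool_pos"]);print(o["tool_pos"],totool(w,[.4855,.2385,.078])-[.178,0,0],M.round(3).tolist())
for n in("side","wrist"):
    s=ctrl.snapshot(n);cv2.imwrite(f"pics/{n}2.png",s["color"][:,:,::-1])
E
```

```text
clock: 4.9
tool_pos: [0.4902, 0.2386, 0.2646]
orientation: [-98.6, 89.4, 26.3]
force: [-0.1, -1.2, 0.6]
opening: 0.0601
[0.49024415 0.23862809 0.26456511] [0.00851273 0.00580851 0.00288553] [[0.009, -0.82, -0.572], [0.004, -0.572, 0.821], [-1.0, -0.01, -0.001]]
```

View pics/side2.png

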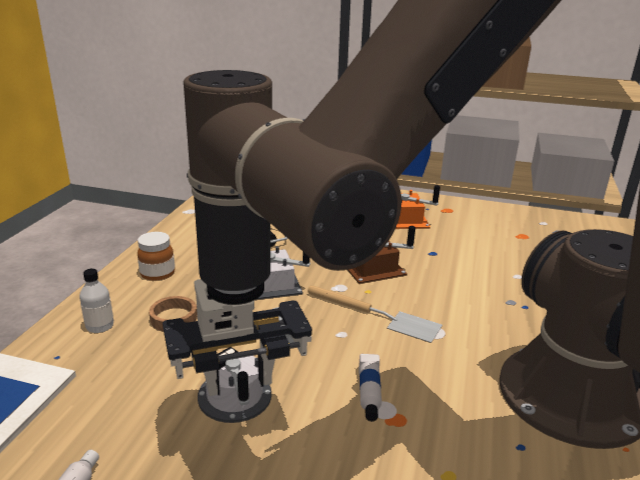

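View pics/wrist2.png

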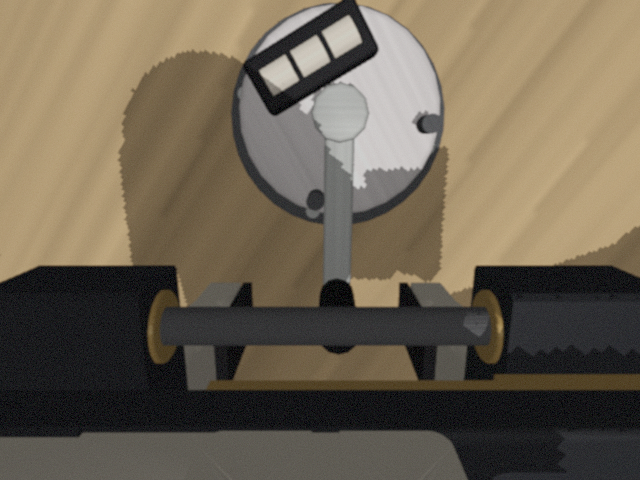

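```bash
cat > st.py <<'E'
from plant import ctrl
from h import *
o=ctrl.get_obs();M=R.from_euler("xyz",o["orientation"],degrees=True).as_matrix();tp=o["tool_pos"]
hub=np.array([.531,.175])
psi=np.degrees(np.arctan2(M[1,1],M[0,1]))%360
rel=M.T@np.r_[hub-tp[:2],0]
print("t",round(o["clock"],2),"tcp",tp.round(4),"psi",psi.round(1),"open",round(o["opening"],4),"F_tool",(M.T@o["force"]).round(1),"levelling ry,rz",np.degrees([-(M.T@[0,0,-1])[2],(M.T@[0,0,-1])[1]]).round(2))
tip=tp+M@[.16,0,0];d=tip[:2]-hub
padc=tip[:2]+M[:2,1]*(-o["opening"]/2+.008);e=padc-hub
print("grasp r",np.hypot(*d).round(4),"post centre if touching -y pad: r",np.hypot(*e).round(4),"lever deg",(np.degrees(np.arctan2(e[1],e[0]))%360-125).round(1),"hub in tool",rel.round(4),"tipz",tp[2]-.178)
E
python3 -m inch '[0.008,0.002,0.002,0,0.0,-0.5,0.034, 0,0,0,0,0,0,0.034, 0,0,0,0,0,0,0.034, 0,0,0,0,0,0,0.034]'; python3 st.py
```

```text
clock: 5.5
tool_pos: [0.4878, 0.2398, 0.2586]
orientation: [-92.2, 88.6, 32.7]
force: [0.6, 0.3, 0.3]
opening: 0.0348
t 5.5 tcp [0.4878 0.2398 0.2586] psi 214.9 open 0.0348 F_tool [-0.3 -0.6 -0.1] levelling ry,rz [-0.05  1.36]
grasp r 0.0779 post centre if touching -y pad: r 0.0791 lever deg -10.9 hub in tool [ 0.      0.0016 -0.0778] tipz 0.08056245663529565
```

```bash
python3 -m inch '[0.003,0.010,0.001,-6,0,1.3,0.034, 0,0.010,0,-7,0,0,0.034, 0,0.010,-0.001,-7,0,0,0.034]'; python3 st.py
```

```text
clock: 5.88
tool_pos: [0.4662, 0.2212, 0.2558]
orientation: [-133.7, 89.8, 11.8]
force: [-0.1, 2.9, -1.4]
opening: 0.034
t 5.88 tcp [0.4662 0.2212 0.2558] psi 235.5 open 0.034 F_tool [ 1.4 -2.3  1.7] levelling ry,rz [-0.16  0.17]
grasp r 0.0791 post centre if touching -y pad: r 0.0798 lever deg 12.7 hub in tool [ 0.0002  0.0013 -0.0795] tipz 0.07784427361243978
```

Contact is working, with −2.3 N along the tool's y. I'll continue round the arc.

```bash
python3 -m inch '[0,0.011,0,-8,0,0,0.034, 0,0.011,-0.001,-8,0,0,0.034, 0,0.011,-0.001,-8,0,0,0.034]'; python3 st.py
```

```text
clock: 6.25
tool_pos: [0.4541, 0.1925, 0.2567]
orientation: [-134.0, 89.4, 36.4]
force: [-1.6, 4.5, -0.7]
opening: 0.0341
t 6.25 tcp [0.4541 0.1925 0.2567] psi 260.4 open 0.0341 F_tool [ 0.7 -4.1  2.3] levelling ry,rz [-0.39  0.41]
grasp r 0.0779 post centre if touching -y pad: r 0.079 lever deg 34.8 hub in tool [ 0.0005  0.0044 -0.0788] tipz 0.07870892065469454
```

```bash
python3 -m inch '[0,0.012,0.001,-6,0,0,0.034, 0,0.012,0,-6,0,0,0.034, 0,0.009,-0.001,-6,0,0,0.034]'; python3 st.py
```

```text
clock: 6.62
tool_pos: [0.4515, 0.1609, 0.257]
orientation: [-140.9, 89.2, 48.1]
force: [-4.7, 5.5, -0.2]
opening: 0.034
t 6.62 tcp [0.4515 0.1609 0.257 ] psi 279.1 open 0.034 F_tool [ 0.2 -6.2  3.8] levelling ry,rz [-0.64  0.52]
grasp r 0.0789 post centre if touching -y pad: r 0.0794 lever deg 57.5 hub in tool [ 0.0009 -0.0014 -0.0807] tipz 0.07896055377136135
```

```bash
python3 -m inch '[0,0.008,0,-5,0,0,0.034, 0,0.006,0,-4,0,0,0.034, 0,0.003,0,-2,0,0,0.034]'; python3 st.py
```

```text
clock: 7.0
tool_pos: [0.4549, 0.1453, 0.257]
orientation: [-145.0, 89.0, 55.5]
force: [-2.3, 3.7, -1.3]
opening: 0.0342
t 7.0 tcp [0.4549 0.1453 0.257 ] psi 290.5 open 0.0342 F_tool [ 1.4 -4.3  0.9] levelling ry,rz [-0.84  0.59]
grasp r 0.0793 post centre if touching -y pad: r 0.0799 lever deg 68.6 hub in tool [ 0.0012 -0.0012 -0.0816] tipz 0.07896232766642525
```

```bash
python3 -m inch '[0,0.003,0,0,0,0,0.034, 0,0.002,0,0,0,0,0.034]'; python3 st.py
```

```text
clock: 7.25
tool_pos: [0.4556, 0.1423, 0.2568]
orientation: [-135.0, 88.8, 65.4]
force: [-10.9, 14.7, 1.7]
opening: 0.0343
t 7.25 tcp [0.4556 0.1423 0.2568] psi 290.4 open 0.0343 F_tool [ -1.5 -17.6   5.1] levelling ry,rz [-0.86  0.86]
grasp r 0.0797 post centre if touching -y pad: r 0.08 lever deg 70.3 hub in tool [ 0.0013 -0.0044 -0.0821] tipz 0.0787842237259257
```

```bash
python3 -m inch '[0,0.002,0,0,0,0,0.034]'; python3 st.py
python3 - <<'E'
from plant import ctrl
import cv2
for n in("side","wrist"):
    s=ctrl.snapshot(n);cv2.imwrite(f"pics/{n}3.png",s["color"][:,:,::-1])
E
```

```text
clock: 7.38
tool_pos: [0.4557, 0.1418, 0.2568]
orientation: [-130.8, 88.6, 69.6]
force: [-9.7, 14.5, 1.3]
opening: 0.0339
t 7.38 tcp [0.4557 0.1418 0.2568] psi 290.4 open 0.0339 F_tool [ -1.1 -17.    4. ] levelling ry,rz [-0.9   1.04]
grasp r 0.0797 post centre if touching -y pad: r 0.08 lever deg 70.4 hub in tool [ 0.0014 -0.0048 -0.0822] tipz 0.07877722127700765
```

View pics/wrist3.png

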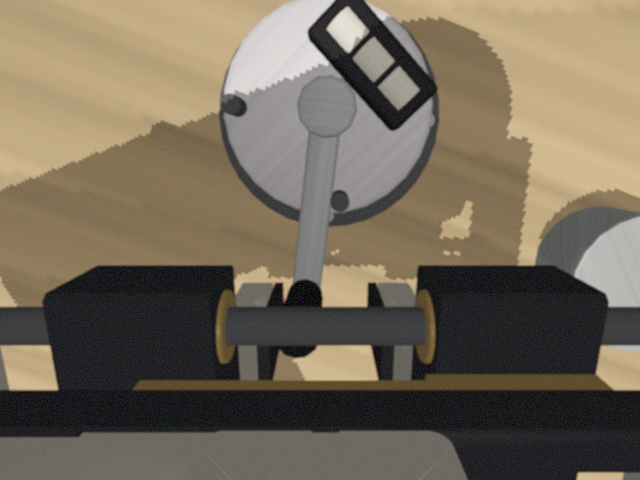

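The lever bar lies against the stop lug at (340,200), and the force jumped to 17 N, so it is on its stop. Now I'll ease off slightly and lift straight up.

```bash
python3 -m inch '[0,-0.002,0,0,0,0,0.034, -0.03,0,0,0,0,0,0.034, -0.05,0,0,0,0,0,0.034, -0.05,0,0,0,0,0,0.034, -0.05,0,0,0,0,0,0.034, 0,0,0,0,0,0,0.034, 0,0,0,0,0,0,0.034,0,0,0,0,0,0,0.034]'; python3 st.py
python3 - <<'E'
from plant import ctrl
import cv2
from h import *
o=ctrl.get_obs();M=R.from_euler("xyz",o["orientation"],degrees=True).as_matrix()
s=ctrl.snapshot("wrist");cv2.imwrite("pics/w4.png",s["color"][:,:,::-1]);np.savez("w4.npz",tp=o["tool_pos"],M=M,**s)
s=ctrl.snapshot("side");cv2.imwrite("pics/s4.png",s["color"][:,:,::-1])
E
```

```text
clock: 8.48
tool_pos: [0.4526, 0.1408, 0.4417]
orientation: [-127.5, 88.5, 72.9]
force: [-0.0, -0.4, 0.8]
opening: 0.034
t 8.47 tcp [0.4526 0.1408 0.4417] psi 290.4 open 0.034 F_tool [-0.8  0.3  0.1] levelling ry,rz [-0.91  1.19]
grasp r 0.0829 post centre if touching -y pad: r 0.0832 lever deg 70.2 hub in tool [ 0.0015 -0.0047 -0.0854] tipz 0.2637242465260043
```

View pics/w4.png

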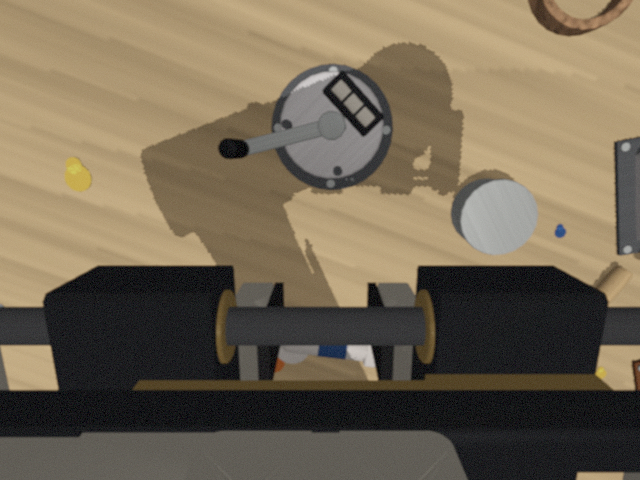

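View pics/s4.png

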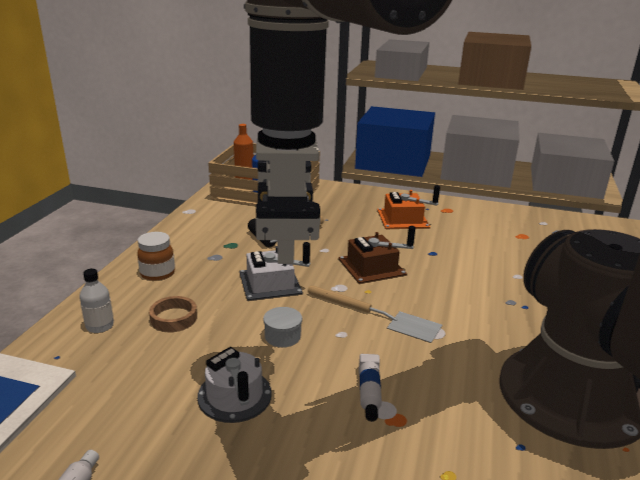

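The lever is back: the post is at (233,148) in the wrist view, and in the side view it sits at (243,375), as at the start. I'll compare the numbers after a short wait.

```bash
python3 -m inch '[0,0,0,0,0,0,0.034,0,0,0,0,0,0,0.034,0,0,0,0,0,0,0.034,0,0,0,0,0,0,0.034]'
python3 - <<'E'
from plant import ctrl
import cv2
from h import *
w=np.load("w4.npz");p=watz(w,232,148,.111);h=watz(w,332,125,.07);v=(p-h)[:2];print(np.degrees(np.arctan2(v[1],v[0])),p)
a=np.load("side.npz")["color"];b=ctrl.snapshot("side")["color"]
cv2.imwrite("pics/cmp.png",cv2.resize(np.hstack([a[335:425,185:285],b[335:425,185:285]])[:,:,::-1],None,fx=4,fy=4))
for n,i in(("a",a),("b",b)):
    g=i[370:402,225:260].max(2)<25;y,x=np.nonzero(g);print(n,x.mean()+225,y.mean()+370,len(x))
    g=i[240:266,296:314].max(2)<25;y,x=np.nonzero(g);print("spoil",x.mean()+296,y.mean()+240,len(x))
E
```

```text
clock: 9.07
tool_pos: [0.4526, 0.1409, 0.4398]
orientation: [-121.5, 88.7, 78.9]
force: [0.5, -0.1, 0.6]
opening: 0.034
124.61100691477353 [0.48673773 0.23681475 0.111     ]
a 242.64383561643837 387.10502283105023 219
spoil 305.8 253.21 100
b 242.60377358490567 385.64150943396226 265
spoil 305.80555555555554 252.82407407407408 108
```

View pics/cmp.png

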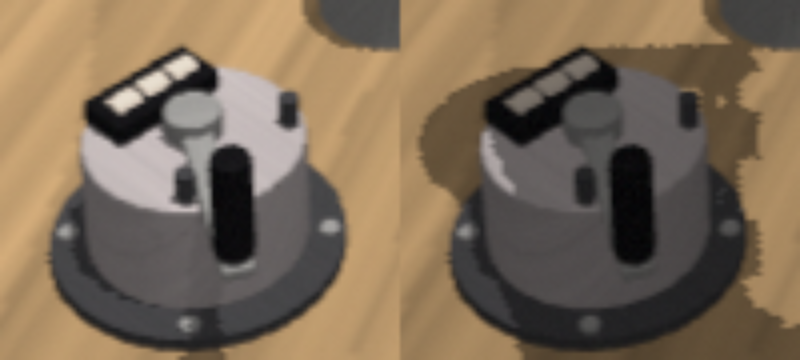

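The before and after crops show the post in the same place, at home, with only the shadow changed.

```bash
python3 -c "
from plant import ctrl
print(ctrl.close_job())"
```

```text
the job is handed in; nothing more can be done
None
```

I swung the round counter's lever counter-clockwise to its stop by the black post, then lifted the fingers clear so it sprang back. The job was handed in at about 9 s of the 34 s allowed.

- **At the stop:** the wrist force jumped from about 4 N to 17 N. My estimate of the lever angle was 70°, against 69° for the stop. The wrist picture shows the bar at the stop lug.
- **Back home:** the lever measures 124.6° in the world frame, against about 125° before. In the side picture the post is at the same column as at the start (242.6 px both times). Its row differs by 1.5 px, which I put down to the arm's shadow.
- **Square counter:** its lever is unmoved in the side picture, and the robot did not touch it.
- **Robot at the end:** nothing was in contact, with the fingertips about 0.26 m above the bench. No check failed.

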